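# Load the lever press and wedge its arm just clear of the lower pad

### The arm

A 6-joint arm with a two-finger parallel gripper is mounted at the origin on a cart in front of the work surface, level with it; the furniture and walls round the work are solid. World frame = base frame: x ahead of the robot, y to its left, z up, the work surface at z = 0. Lengths are in m, angles in rad, forces in N, time in s.
With the tool pointing down it reaches from about 0.4 to 0.825 m from the base axis. Payload 7 kg.
Tool frame: the origin (TCP) lies at the very end of the fingers, on their centre line; the grasp point (between the pads) lies 19 mm behind it; x points along the fingers, z is the direction in which the jaws open and shut, and the axes are right-handed (so a half turn about x gives the same grasp; the last joint's range is limited). The gripper opens to 88 mm and grips with 3 to 60 N. Pads are 19 mm wide; open, the fingers measure 130 mm over their backs; the gripper's body (78 mm by 193 mm) begins 47 mm behind the grasp point.
Start: joints at [-1.039, 0.359, 0.012, 0, -1.224, -0.288], TCP at [0.163, -0.655, 0.227] pointing down, gripper open.
Joint ranges: [-3.07, 3.07], [-1.43, 2.12], [-1.02, 1.25], [-3.03, 1.67], [-3.05, -0], [-3.03, 3.03]. Speed limits (rad/s): [2.39, 2.39, 3.01, 3.14, 3.14, 3.14].

### API

Orientations are given as a 3x3 rotation matrix whose columns are the frame's x, y, z axes.
In Python, from rig import * gives the robot as it stands. The module is installed in compiled form; this text tells all that it offers.
- The arm moves only by the tool servo_tool, never from a script. Its argument "increments" is a list of rows, each a list of 5 numbers: the shift along the world's x, y, z in mm, then the turn about the world's z in rad, then the closure in counts, from 0 (fully open) to 255 (shut). In form: [[x, y, z, roll, grip], ...]. A call has 1 to 12 rows; each row is the pose to reach, as a shift and turn from the pose commanded when the call began; what a row does not reach only later rows make up. A row lasts 1/12 s, in which the tool goes at most 41.7 mm and 7.16 degrees, less where a joint would pass 70% of its speed; a pose out of reach is approached as far as the arm can. A call with a gripper value outside its range is refused whole. The fingers move at their own pace and stop on an object; "force" is the grip in N (left out, the last holds). Time passes only in rows, so rows that repeat a pose let the fingers close. It gives the time, the measured TCP pose, the force and the opening at its end, in the units of the state.
- sense(): the state, without advancing time (a new reading comes with each control period).
- grab_frame(name): name is "side" or "top" or "wrist"; returns a dict with "frame" (420x560x3 uint8, blue, green, red), "vertical_fov" (degrees; the focal length in pixels is half the picture's height over the tangent of half this angle, whatever the lens; pixels are square), "cx", "cy" (the principal point, pixels), "k1" (the pictures are not rectified: a ray, as slopes to the right and down, at radius r is drawn at 1 + k1 r^2 times it, then the intrinsics apply), "world_to_cam" (4x4, takes a point from world to camera coordinates); the wrist camera has in their place "hand_eye" (4x4, takes a point from camera to tool coordinates, whose origin is the TCP and whose axes are the tool frame's). Camera axes: x right, y up, looking along -z (the intrinsics and any distortion apply to the point x, -y, -z); pixel columns grow to the right and rows downward; lengths in m; the calibration is good to about 2 mm. A picture is of the moment at which its call begins: read the wrist's pose just before it. There is no depth.
- job_done(): hands the job in, once; it reports no verdict.
The state is a dict: "clock": time; "qpos": joint angles; "dq": joint speeds; "effort": joint torques, N m; "ee_pos": TCP position; "ee_rot": TCP orientation; "ft_force": force on the tool from outside, world axes, zero at the start; "wrist_torque": the same for the moment, N m; "grip_width": finger opening in m.
Only numpy, scipy, OpenCV 4.12 (cv2) and the standard library are available. Lean on these libraries where they do the work, as an engineer would, in place of code of your own. Each camera call takes 0.05 s, during which the arm holds its last target.

### The job

Get the dead-weight lever press ready for a pair of freshly glued glass slides. Hang the steel weight by its wire bail on the hook at the end of the press arm and let go of it, then take the plastic wedge, lay it on the rest between the two low rails and push it, nose first, under the arm's roller until the upper pad has just lifted off the lower one, about 3 mm, enough to slip the slides in. Do not jack or knock the arm up higher than 10 mm at the pads, leave the slide box, the timer and the forceps where they are, and finish still holding the wedge in place, flat on the rest, ready to be drawn out once the slides are in.

Things in the scene. Friction and masses are not known exactly. Their poses are not given: they have to be found in the camera images.
- press: Lever press, fixed to the bench: grey base plate 120 (x) x 230 (y) mm, straight arm 16 mm wide, 18 high, along its own y. Origin on the bench, mid width; own x across the arm, away from the robot at yaw 0 (yaw within 0.25 rad), z up. In mm: plate y -105 to 125; arm pivot y 85, z 124 (clevis top z 144); arm z 115 to 133; pads y 5; wedge rest y -65; hook y -137, over bare bench.
- press_arm (a joint): Angle of the press arm about its pivot, rad: 0 = upper pad down on the lower one, positive = hook end raised. Pads part by 80 mm x angle (0.0375 = 3 mm); the roller rises 150 mm x angle. The arm (0.3 kg) falls back by its weight; no spring.
- hook (a point): Seat of the hook at the arm's end, on top of the bar at its lowest part, z = 119 mm, moves with the arm. Hook: 6 mm round steel bar in the arm's vertical plane, leaves the arm's end towards the press's -y, dips 8 mm at the seat and turns up to an open tip 13 mm past the seat; tip top 14 mm above the seat, bar underside 6 mm below. Bring the bail in from beyond the tip, over it, then lower it.
- wedge_rest: Wedge rest of the press, fixed to it. Origin on its flat upper face (z = 103 mm), straight under the roller; axes as the press. The face reaches from 73 mm before this point (press -x, where the wedge goes on) to 43 mm behind it, and is 46 mm wide; rails 4 mm high along both sides leave a channel 36 mm wide for the wedge.
- roller (a point): Lowest point of the arm's steel roller (12 mm in diameter, 13 mm wide, axis along the arm), on the arm's underside above the middle of the rest: 8 mm above the rest while the arm is down.
- weight: Steel weight, 0.5 kg: cylinder 46 mm in diameter, 38 high, with a stiff wire bail fixed upright on top, 88 mm high over all. Origin: centre of the underside, z up. Bail in its own x-z plane: upright 5 mm wires at x = +19 and -19 mm (43 mm over the outsides), z 38 to 71, and a peaked top. Grip across the uprights (own x). To hang, own x lies along the press's x, either way round.
- bail (a point): Underside of the middle of the bail's top wire, 83 mm above the weight's underside on its axis; comes to rest on the hook's seat. The opening below it is 33 mm wide and reaches 45 mm down to the cylinder's top.
- wedge: White plastic wedge, 108 mm long, 0.09 kg, lying flat: ramp 24 mm wide, then a grip block 26 wide, 36 long (x -36 to 0), 40 high. Origin on the underside between ramp and block; own x to the nose, at x = 72 mm, 4 mm high. Ramp rises 1 in 4 to 22 mm at x = 0. It meets the roller with the nose about 17 mm past it; 10 mm more parts the pads 1.3 mm (3 mm: 22 mm more). Push: about 10 N.
- wedge_grip (a point): Where to grip the wedge: middle of the grip block, 28 mm above the underside, 18 mm behind the origin. Close across the block's 26 mm (wedge's own y); fingertips may reach 20 mm below this point (the rails' tops are 24 mm below it on the rest).
- slide_box: Green slide box with a lid, 94 x 98 x 33 mm, loose; origin at the centre of its underside. Leave alone.
- timer: Black lab timer standing behind the press, 36 x 58 x 66 mm, loose; origin at the centre of its underside. Leave alone.
- forceps: Steel forceps lying in front of the press, 16 x 122 x 8 mm, loose; origin at the centre of its underside. Leave alone.
There are look-alikes about, which are no part of the job. Of the things that look like the wedge, take the one that is farthest to the robot's left at the start. What is shaped like the weight but pink or yellow is not meant.

How it is judged:
By the outcome, as a careful person would: the job done as asked, in the order asked, and still so for the second after the job is handed in, while the arm keeps its last pose, push and grip.
It also fails if it takes over 64 s, if anything falls off the work surface, if the arm or the gripper's body presses on something with over 40 N, if the wrist force passes 120 N, or if a joint passes its speed limit or range.

## Working session

There is one attempt and no reset: what is moved stays moved. The work goes in short steps, Python scripts to look and compute and a tool call to move; the robot and the scene stay as the last step left them, time stands still between calls to the robot, and variables do not carry over. Pictures are saved under pics/ and viewed, and the job is handed in when it is done.

Besides the shell and the picture viewer there is one more tool, called after "Emit:" by a JSON object that holds its "api" and its "payload". servo_tool: Moves the arm, as the interface text tells. Its arguments: {"type":"object","properties":{"increments":{"type":"array","items":{"type":"array","items":{"type":"number"}}},"force":{"type":"number"}},"required":["increments"]}

```bash
mkdir -p pics
cat > h.py <<'E'
from rig import *
import numpy as np, cv2
np.set_printoptions(precision=4,suppress=True)
def snap(n,fn):
    s=sense(); f=grab_frame(n); cv2.imwrite('pics/'+fn+'.png',f['frame']); 
    if n=='wrist':
        T=np.eye(4);T[:3,:3]=np.array(s['ee_rot']);T[:3,3]=s['ee_pos']
        f['c2w']=T@np.array(f['hand_eye'])
    else: f['c2w']=np.linalg.inv(np.array(f['world_to_cam']))
    np.save('pics/'+fn+'.npy',{k:v for k,v in f.items()},allow_pickle=True)
    return f
def load(fn): return np.load('pics/'+fn+'.npy',allow_pickle=True).item()
def K(f):
    h=f['frame'].shape[0]; fo=h/2/np.tan(np.radians(f['vertical_fov'])/2); return fo
def ray(f,u,v):
    fo=K(f); d=np.array([(u-f['cx'])/fo,(v-f['cy'])/fo]); p=d.copy()
    for _ in range(30): p=d/(1+f['k1']*(p@p))
    R=f['c2w']; dd=R[:3,:3]@np.array([p[0],-p[1],-1]); return R[:3,3],dd/np.linalg.norm(dd)
def onz(f,u,v,z):
    o,d=ray(f,u,v); return o+d*(z-o[2])/d[2]
def proj(f,P):
    P=np.atleast_2d(P); w=np.linalg.inv(f['c2w']); c=(w[:3,:3]@P.T).T+w[:3,3]
    p=np.c_[c[:,0]/-c[:,2],c[:,1]/c[:,2]]; r=(p**2).sum(1,keepdims=True); p=p*(1+f['k1']*r)
    return p*K(f)+[f['cx'],f['cy']]
def tri(f1,p1,f2,p2):
    o1,d1=ray(f1,*p1);o2,d2=ray(f2,*p2)
    A=np.c_[d1,-d2];t=np.linalg.lstsq(A,o2-o1,rcond=None)[0]
    a,b=o1+d1*t[0],o2+d2*t[1]; return (a+b)/2,np.linalg.norm(a-b)
E
python3 - <<'E'
from h import *
s=sense();print(s)
for n in['side','top','wrist']:
    f=snap(n,n+'0');print(n,f['vertical_fov'],f['cx'],f['cy'],f['k1']);print(f['c2w'])
E
```

```text
{'clock': 0.0, 'qpos': array([-1.0389,  0.3594,  0.0111, -0.0004, -1.2241, -0.2881]), 'dq': array([ 0.0001,  0.0006, -0.001 , -0.0016, -0.0001, -0.0005]), 'effort': array([  0.0008, -58.2723,  29.3058,   6.9974,   0.0068,  -0.0002]), 'ee_pos': array([ 0.1628, -0.6546,  0.2256]), 'ee_rot': array([[-0.0005, -0.9705, -0.2413],
       [ 0.0016, -0.2413,  0.9705],
       [-1.    ,  0.0001,  0.0016]]), 'ft_force': array([-0.4658,  0.3576, -0.2748]), 'wrist_torque': array([-0.0525,  0.0009, -0.0086]), 'grip_width': 0.08724757114982423}
side 56.195681209282874 278.48594673546876 210.28585744585013 -0.045423658935746625
[[ 0.9894  0.1231 -0.0769  0.5059]
 [-0.1451  0.8216 -0.5513 -0.5986]
 [-0.0047  0.5566  0.8307  1.0719]
 [ 0.      0.      0.      1.    ]]
top 51.805329593044206 275.63545311695475 211.41327200218043 -0.06569150205514
[[-0.0203  0.9868 -0.1607  0.3434]
 [-0.9997 -0.0177  0.0179  0.0448]
 [ 0.0148  0.1611  0.9868  1.5172]
 [ 0.      0.      0.      1.    ]]
wrist 59.89920696293492 278.93154155863823 209.52273677607948 -0.08957810386963973
[[-0.2434 -0.9365 -0.2526  0.095 ]
 [ 0.9699 -0.2345 -0.0652 -0.6727]
 [ 0.0018 -0.2609  0.9654  0.3833]
 [ 0.      0.      0.      1.    ]]
```

View pics/side0.png

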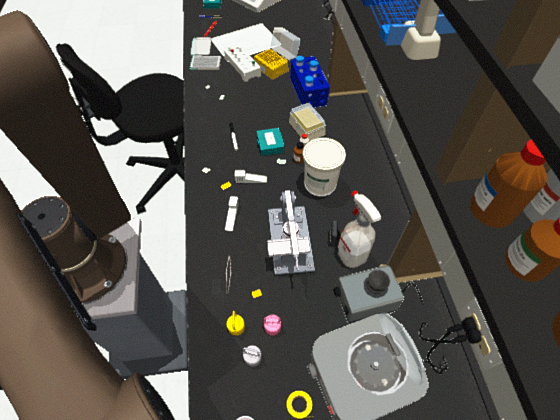

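View pics/top0.png

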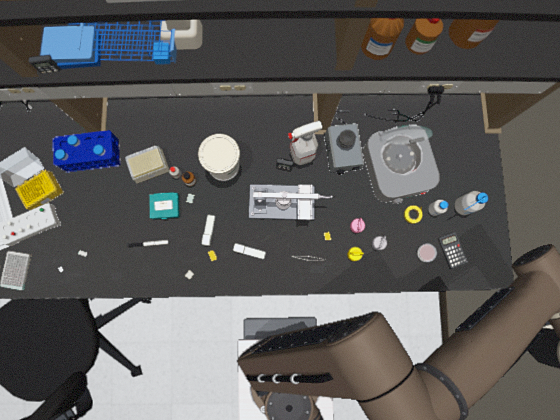

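View pics/wrist0.png

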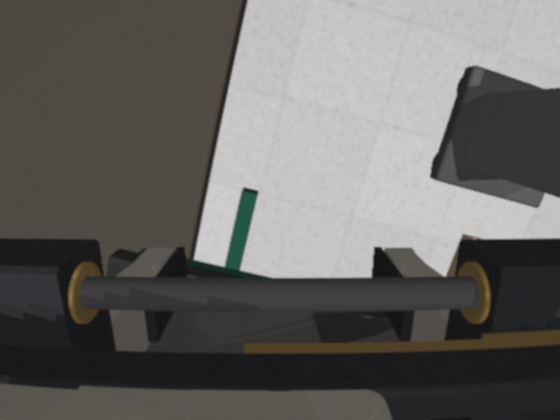

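Run:
```python
from h import *
a=cv2.imread('pics/top0.png')[170:280,190:400];cv2.imwrite('pics/topz.png',cv2.resize(a,None,fx=3.8,fy=3.8,interpolation=cv2.INTER_CUBIC))
a=cv2.imread('pics/side0.png')[155:375,200:360];cv2.imwrite('pics/sidez.png',cv2.resize(a,None,fx=2.7,fy=2.7,interpolation=cv2.INTER_CUBIC))
```

```text
(no output)
```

View pics/topz.png

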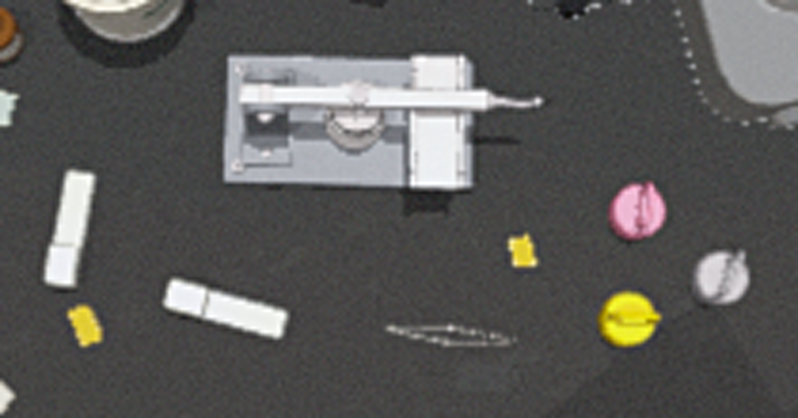

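View pics/sidez.png

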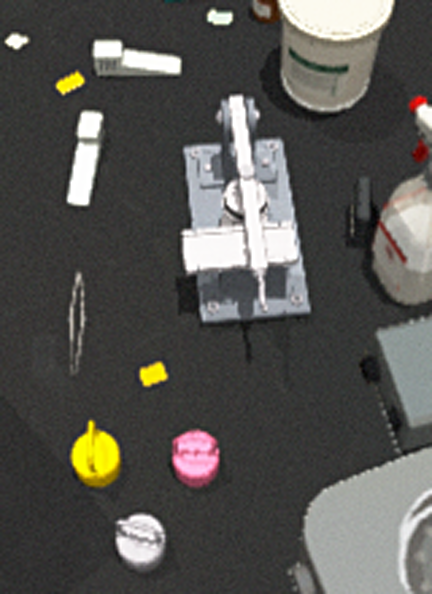

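Run:
```python
from h import *
t=load('top0');s=load('side0')
T=lambda x,y:(190+(x+.5)/3.8-.5,170+(y+.5)/3.8-.5)
S=lambda x,y:(200+(x+.5)/2.7-.5,155+(y+.5)/2.7-.5)
for n,p in dict(r1=(412,57),r2=(467,57),r3=(410,187),r4=(470,187)).items(): print(n,onz(t,*T(*p),.107))
for n,p in dict(p1=(230,57),p2=(225,183),p3=(470,187)).items(): print(n,onz(t,*T(*p),.01))
print('hooktip',tri(t,T(541,101),s,S(264,305)))
print('armend',tri(t,T(488,98),s,S(258,277)))
print('armpiv',tri(t,T(243,93),s,S(236,97)), onz(t,*T(243,93),.133),onz(t,*T(488,99),.133),onz(t,*T(541,101),.133))
for n,p in dict(wt=(720,279),lo=(705,298),hi=(743,252),pk=(637,210),ye=(628,320)).items(): print(n,onz(t,*T(*p),.038))
print('bail hi',onz(t,*T(743,252),.07),onz(t,*T(708,292),.07))
for n,p in dict(nose1=(67,171),nose2=(96,174),b1=(45,282),b2=(75,287)).items(): print(n,onz(t,*T(*p),.0 if n[0]=='n' else .04))
```

```text
r1 [ 0.6625 -0.0576  0.107 ]
r2 [ 0.6617 -0.106   0.107 ]
r3 [ 0.547  -0.0525  0.107 ]
r4 [ 0.5461 -0.1047  0.107 ]
p1 [0.6873 0.1063 0.01  ]
p2 [0.5679 0.1122 0.01  ]
p3 [ 0.56  -0.115  0.01 ]
hooktip (array([ 0.6148, -0.1648,  0.1394]), np.float64(0.00019834071666847408))
armend (array([ 0.6197, -0.1224,  0.1168]), np.float64(0.005702709627626863))
armpiv (array([0.6279, 0.0905, 0.1327]), np.float64(0.0008489143741348473)) [0.6274 0.0905 0.133 ] [ 0.6185 -0.1201  0.133 ] [ 0.616  -0.1658  0.133 ]
wt [ 0.4673 -0.3369  0.038 ]
lo [ 0.4504 -0.3222  0.038 ]
hi [ 0.4915 -0.3595  0.038 ]
pk [ 0.532  -0.2641  0.038 ]
ye [ 0.4321 -0.2509  0.038 ]
bail hi [ 0.4883 -0.3508  0.07  ] [ 0.4533 -0.3173  0.07  ]
nose1 [0.5833 0.2601 0.    ]
nose2 [0.58  0.233 0.   ]
b1 [0.4763 0.2738 0.04  ]
b2 [0.4713 0.2468 0.04  ]
```

Emit:
{"api": "servo_tool", "payload": {"increments": [[25, 27, 0, 0.05, 80], [53, 57, 0, 0.1, 80], [81, 87, 0, 0.16, 80], [109, 117, 0, 0.22, 80], [137, 147, 0, 0.28, 80], [165, 177, 0, 0.34, 80], [193, 207, 0, 0.4, 80], [221, 237, 0, 0.46, 80], [249, 267, 0, 0.52, 80], [277, 292, 0, 0.57, 80], [300, 312, 0, 0.57, 80], [304, 318, 0, 0.57, 80]]}}

```text
clock: 1.15
ee_pos: [0.4699, -0.3343, 0.2263]
ee_rot: [[0.0, -0.684, -0.729], [0.0, -0.729, 0.684], [-1.0, -0.0, -0.0]]
ft_force: [0.4, -0.3, -0.2]
grip_width: 0.0602
```

Run:
```python
from h import *
s=sense();print(s['clock'],s['ee_pos'],s['ee_rot'],s['grip_width'],s['ft_force'])
snap('wrist','w1')
```

```text
1.15 [ 0.4699 -0.3343  0.2263] [[ 0.0005 -0.6843 -0.7292]
 [ 0.0001 -0.7292  0.6843]
 [-1.     -0.0004 -0.0003]] 0.060230447195996954 [ 0.3829 -0.2578 -0.1844]
```

View pics/w1.png

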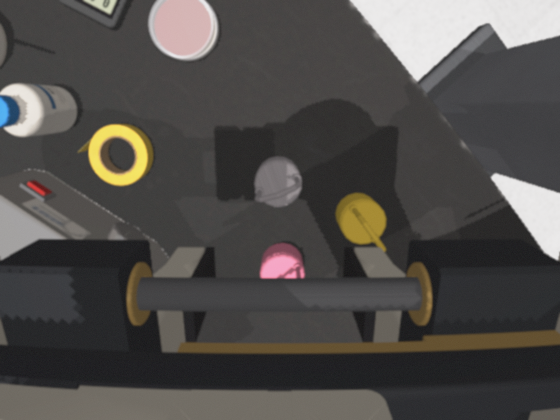

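Run:
```python
from h import *
a=cv2.imread('pics/w1.png')[140:225,225:335];cv2.imwrite('pics/w1z.png',cv2.convertScaleAbs(cv2.resize(a,None,fx=7,fy=7,interpolation=cv2.INTER_CUBIC),alpha=1.4))
```

```text
(no output)
```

View pics/w1z.png

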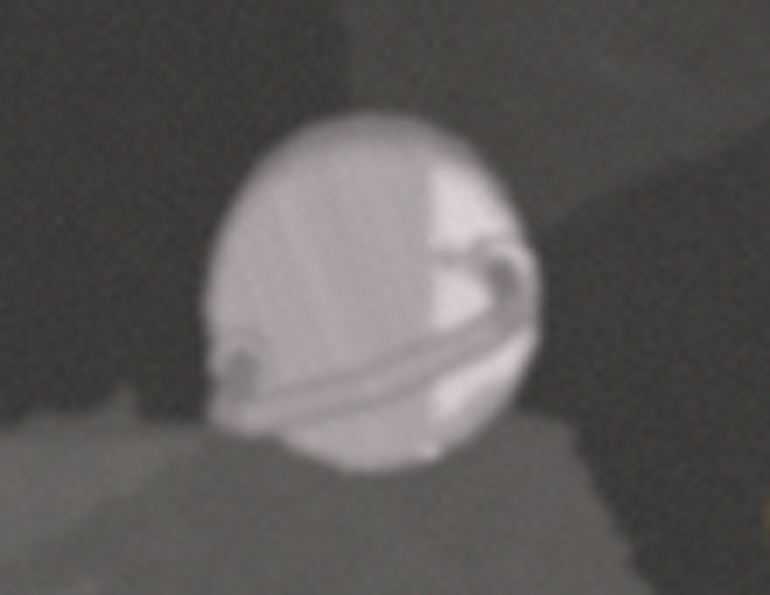

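Run:
```python
from h import *
f=load('w1')
W=lambda x,y:(225+(x+.5)/7-.5,140+(y+.5)/7-.5)
a=onz(f,*W(240,352),.038);b=onz(f,*W(490,255),.038)
print('feet',a,b,(a+b)/2,np.arctan2(*(a-b)[1::-1]),np.linalg.norm(a-b))
a=onz(f,*W(228,412),.071);b=onz(f,*W(520,303),.071)
print('sh',a,b,(a+b)/2,np.arctan2(*(a-b)[1::-1]),np.linalg.norm(a-b))
print('apex',onz(f,*W(375,378),.0855))
# circle of cylinder top
for p in [(372,112),(208,300),(540,300)]: print(onz(f,*W(*p),.038))
# mask centroid
P=[onz(f,*W(*p),.038) for p in [(372,112),(208,300),(540,300),(270,150),(490,165)]]
A=np.array([[2*p[0],2*p[1],1] for p in P]);bb=np.array([p[0]**2+p[1]**2 for p in P])
c=np.linalg.lstsq(A,bb,rcond=None)[0];print(c[:2],np.sqrt(c[2]+c[0]**2+c[1]**2))
print(np.arctan2(.684,-.729))
```

```text
feet [ 0.4867 -0.3456  0.038 ] [ 0.4523 -0.332   0.038 ] [ 0.4695 -0.3388  0.038 ] -0.3759837125586651 0.03705673942717918
sh [ 0.487 -0.345  0.071] [ 0.4508 -0.3302  0.071 ] [ 0.4689 -0.3376  0.071 ] -0.38710944458539237 0.039184693717561996
apex [ 0.4683 -0.3379  0.0855]
[ 0.4507 -0.3574  0.038 ]
[ 0.4849 -0.3539  0.038 ]
[ 0.4515 -0.3227  0.038 ]
[ 0.4665 -0.3403] 0.02296220700143076
2.3880308636194596
```

Emit:
{"api": "servo_tool", "payload": {"increments": [[0, -1, 0, 0.1, 80], [-1, -3, 0, 0.2, 80], [-1.5, -3.7, 0, 0.3, 80], [-1.5, -3.7, 0, 0.37, 80], [-1.5, -3.7, -25, 0.37, 80], [-1.5, -3.7, -60, 0.37, 80], [-1.5, -3.7, -90, 0.37, 80], [-1.5, -3.7, -90, 0.37, 80]]}}

```text
clock: 1.87
ee_pos: [0.4611, -0.3394, 0.1307]
ee_rot: [[-0.009, -0.379, -0.925], [0.005, -0.925, 0.379], [-1.0, -0.001, 0.01]]
ft_force: [-0.4, -0.0, -0.6]
grip_width: 0.0602
```

Run:
```python
from h import *
s=sense();print(s['clock'],s['ee_pos'],s['ee_rot'],s['grip_width'],s['ft_force'])
snap('wrist','w2')
```

```text
1.8667 [ 0.4611 -0.3394  0.1307] [[-0.0089 -0.3794 -0.9252]
 [ 0.0046 -0.9253  0.3793]
 [-1.     -0.0009  0.0099]] 0.06016547758923929 [-0.4335 -0.0056 -0.5633]
```

View pics/w2.png

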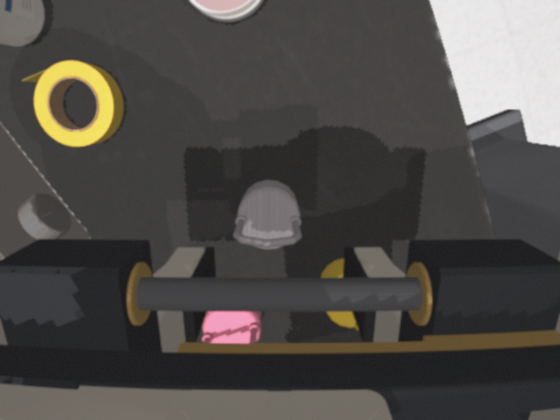

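Emit:
{"api": "servo_tool", "payload": {"increments": [[0, 0, 0, 0, 80], [0, 0, 0, 0, 80], [0, 0, 0, 0, 80]]}}

```text
clock: 2.17
ee_pos: [0.4665, -0.3414, 0.1387]
ee_rot: [[0.003, -0.377, -0.926], [-0.001, -0.926, 0.377], [-1.0, 0.0, -0.003]]
ft_force: [-0.4, -0.9, -0.0]
grip_width: 0.06
```

Run:
```python
from h import *
s=sense();print(s['clock'],s['ee_pos'],s['ee_rot'],s['grip_width'],s['ft_force'])
f=snap('wrist','w3')
a=f['frame'][160:270,215:325];cv2.imwrite('pics/w3z.png',cv2.convertScaleAbs(cv2.resize(a,None,fx=5,fy=5,interpolation=cv2.INTER_CUBIC),alpha=1.5))
```

```text
2.1667 [ 0.4665 -0.3414  0.1387] [[ 0.0031 -0.3773 -0.9261]
 [-0.0014 -0.9261  0.3773]
 [-1.      0.0001 -0.0034]] 0.05996886304108934 [-0.4046 -0.9352 -0.0167]
```

View pics/w3z.png

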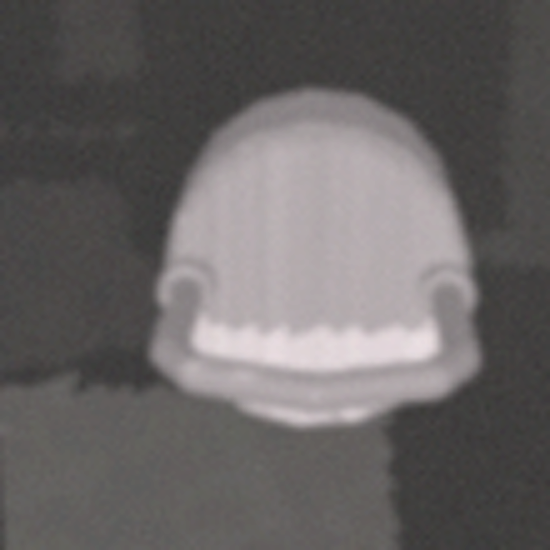

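Run:
```python
from h import *
f=load('w3')
W=lambda x,y:(215+(x+.5)/5-.5,160+(y+.5)/5-.5)
for l,r,z in [((186,290),(448,292),.038),((167,362),(466,362),.071)]:
    a=onz(f,*W(*l),z);b=onz(f,*W(*r),z);print((a+b)/2,np.arctan2(*(a-b)[1::-1]),np.linalg.norm(a-b))
print(np.arctan2(.3773,-.9261)-np.pi)
```

```text
[ 0.4698 -0.337   0.038 ] -0.39188705219368875 0.03873255051389921
[ 0.4696 -0.337   0.071 ] -0.3837874198848779 0.03898562749626177
-0.3868757177310278
```

Emit:
{"api": "servo_tool", "payload": {"increments": [[1, 0.5, -20, 0, 80], [1, 0.5, -45, 0, 80], [1, 0.5, -70, 0, 80], [1, 0.5, -85, 0, 80], [1, 0.5, -92, 0, 80], [1, 0.5, -92, 0, 80], [1, 0.5, -92, 0, 80], [1, 0.5, -92, 0, 255], [1, 0.5, -92, 0, 255], [1, 0.5, -92, 0, 255], [1, 0.5, -92, 0, 255], [1, 0.5, -92, 0, 255]], "force": 30}}

```text
clock: 3.22
ee_pos: [0.4675, -0.3407, 0.0457]
ee_rot: [[0.002, -0.377, -0.926], [-0.001, -0.926, 0.377], [-1.0, 0.0, -0.003]]
ft_force: [1.6, -0.4, 4.9]
grip_width: 0.0417
```

Run:
```python
from h import *
s=sense();print(s['clock'],s['ee_pos'],s['ee_rot'],s['grip_width'],s['ft_force'],s['wrist_torque'])
f=snap('wrist','w4')
```

```text
3.2167 [ 0.4675 -0.3407  0.0457] [[ 0.0023 -0.377  -0.9262]
 [-0.0011 -0.9262  0.377 ]
 [-1.      0.0001 -0.0026]] 0.04172946129677373 [ 1.6379 -0.3975  4.884 ] [-0.0344 -0.3887 -0.0601]
```

View pics/w4.png

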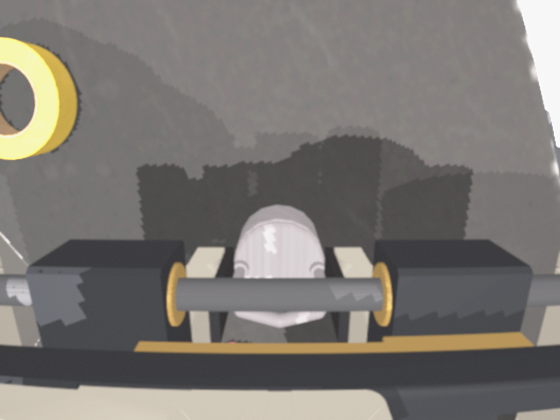

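Emit:
{"api": "servo_tool", "payload": {"increments": [[0, 0, 8, 0, 255], [0, 0, 25, 0, 255], [0, 0, 50, 0, 255], [15, 10, 80, 0.05, 255], [35, 22, 110, 0.12, 255], [60, 38, 130, 0.18, 255], [85, 54, 134, 0.24, 255], [110, 68, 134, 0.3, 255], [130, 76, 134, 0.342, 255], [145, 80, 134, 0.342, 255], [145, 80, 134, 0.342, 255], [145, 80, 134, 0.342, 255]]}}

```text
clock: 4.27
ee_pos: [0.6106, -0.2593, 0.1769]
ee_rot: [[-0.004, -0.045, -0.999], [0.001, -0.999, 0.045], [-1.0, -0.001, 0.004]]
ft_force: [-0.2, -0.5, -4.7]
grip_width: 0.042
```

Run:
```python
from h import *
s=sense();print(s['clock'],s['ee_pos'],s['ee_rot'],s['grip_width'],s['ft_force'],s['wrist_torque'])
for n in ['wrist','top','side']: f=snap(n,n+'5')
a=cv2.imread('pics/top5.png')[130:280,220:400];cv2.imwrite('pics/top5z.png',cv2.resize(a,None,fx=4,fy=4,interpolation=cv2.INTER_CUBIC))
a=cv2.imread('pics/side5.png')[170:320,220:420];cv2.imwrite('pics/side5z.png',cv2.resize(a,None,fx=4,fy=4,interpolation=cv2.INTER_CUBIC))
```

```text
4.2667 [ 0.6106 -0.2593  0.1769] [[-0.0036 -0.0447 -0.999 ]
 [ 0.0012 -0.999   0.0446]
 [-1.     -0.0011  0.0037]] 0.042045951382834366 [-0.1972 -0.514  -4.7131] [-0.0027  0.2301 -0.0064]
```

View pics/wrist5.png

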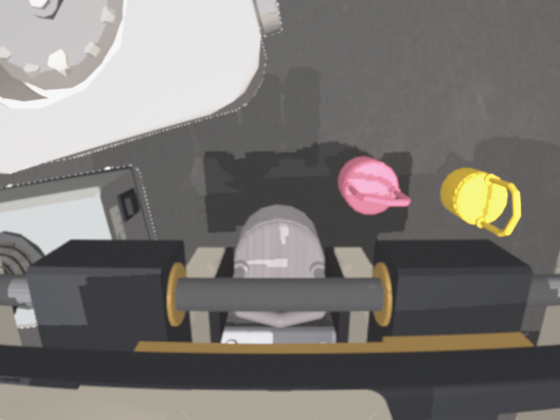

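View pics/top5z.png

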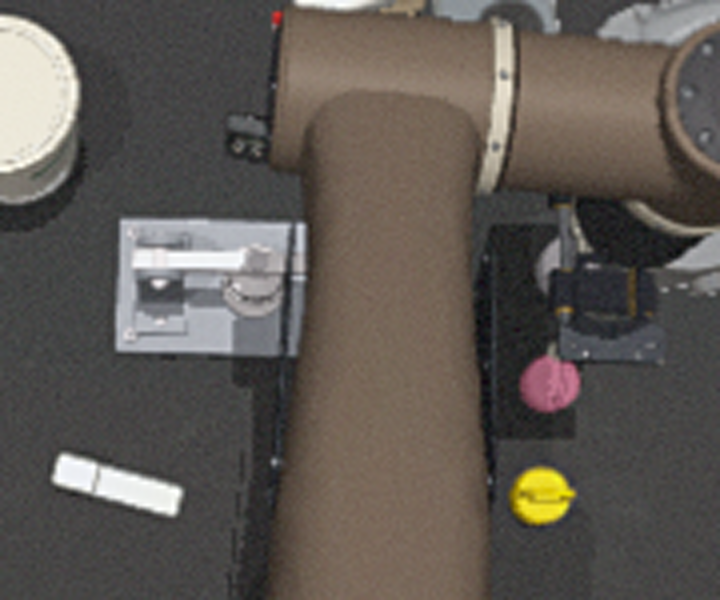

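View pics/side5z.png

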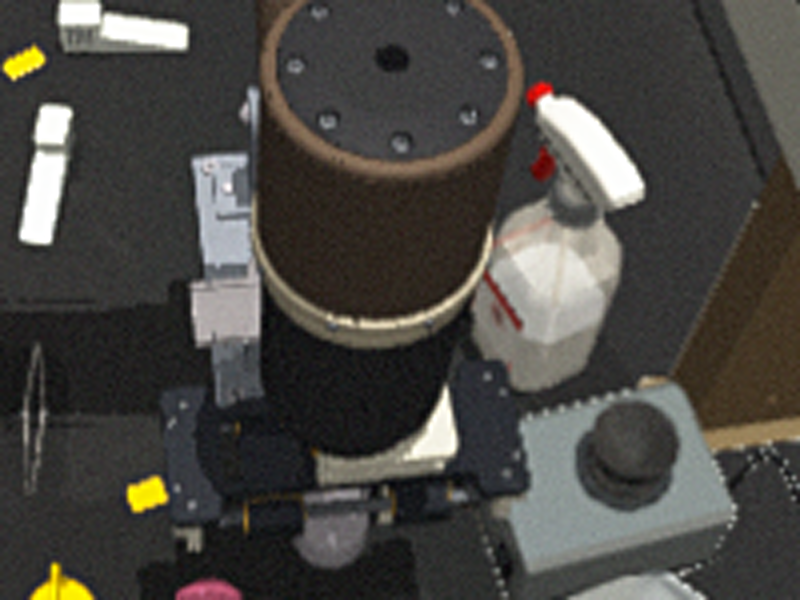

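Run:
```python
from h import *
t=load('top0');s=load('side0')
print('red',tri(t,(291,134),s,(353,194)))
print('head',tri(t,(321,126),s,(378,217)))
t=load('top5');s5=load('side5')
# brown link end disc centre in side5 : (392,58)/4 -> 
print('elb?',tri(t,(220+290/4,130+100/4),s5,(220+262/4,170+70/4)))
print(sense()['qpos'])
a=cv2.resize(s5['frame'],(800,600));cv2.imwrite('pics/s5full.png',a)
```

```text
red (array([ 0.7849, -0.0303,  0.2498]), np.float64(0.008965896295216427))
head (array([ 0.8123, -0.1214,  0.2681]), np.float64(0.009049015712329786))
elb? (array([ 0.6453, -0.036 ,  0.3444]), np.float64(0.09596123062910786))
[-0.1102  0.3726 -0.0807 -0.0004 -1.1194  0.0646]
```

View pics/s5full.png

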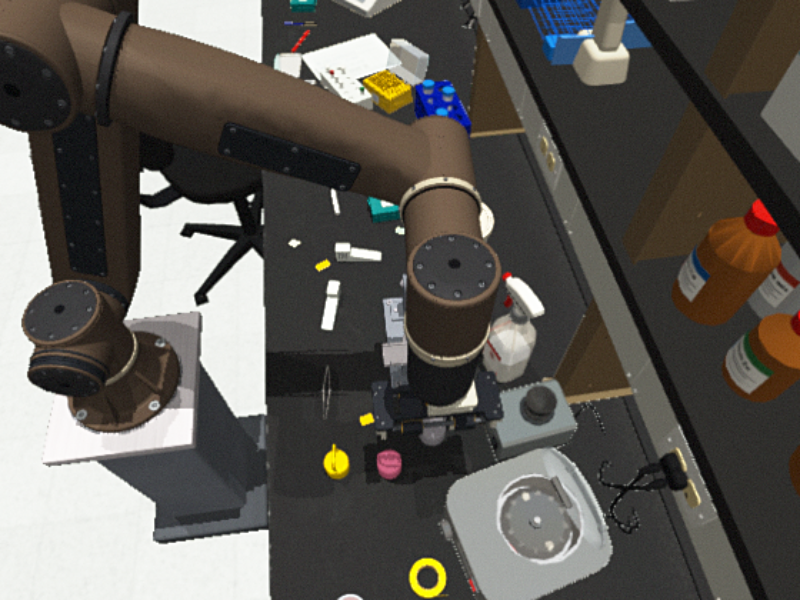

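View pics/top5.png

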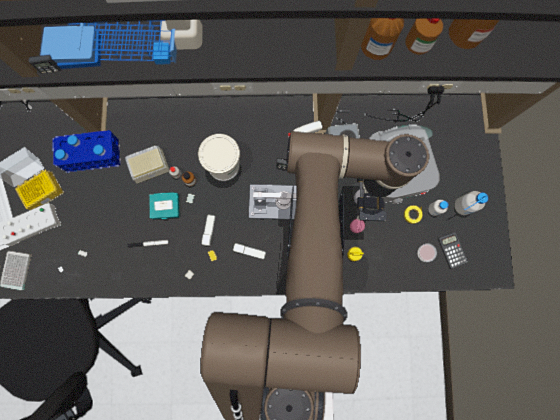

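Emit:
{"api": "servo_tool", "payload": {"increments": [[2, 10, -10, 0, 255], [4, 25, -30, 0, 255], [5, 40, -50, 0, 255], [5.5, 52, -62, 0, 255], [5.5, 55, -69, 0, 255], [5.5, 55, -69, 0, 255], [5.5, 55, -69, 0, 255], [5.5, 55, -69, 0, 255]]}}

```text
clock: 5.08
ee_pos: [0.6174, -0.2058, 0.1106]
ee_rot: [[0.001, -0.045, -0.999], [-0.0, -0.999, 0.045], [-1.0, 0.0, -0.001]]
ft_force: [0.5, 0.1, -5.1]
grip_width: 0.0422
```

Run:
```python
from h import *
s=sense();print(s['clock'],s['ee_pos'],s['ee_rot'],s['grip_width'],s['ft_force'],s['wrist_torque'])
for n in ['wrist','side']: f=snap(n,n+'6')
a=cv2.imread('pics/side6.png')[200:310,240:370];cv2.imwrite('pics/side6z.png',cv2.resize(a,None,fx=6,fy=5.4,interpolation=cv2.INTER_CUBIC))
```

```text
5.0833 [ 0.6174 -0.2058  0.1106] [[ 0.0014 -0.0452 -0.999 ]
 [-0.0004 -0.999   0.0452]
 [-1.      0.0004 -0.0015]] 0.042160948657481725 [ 0.4867  0.0987 -5.0603] [0.0135 0.0859 0.0197]
```

View pics/wrist6.png

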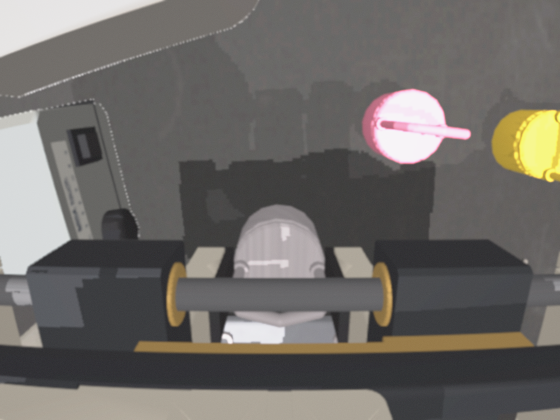

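View pics/side6z.png

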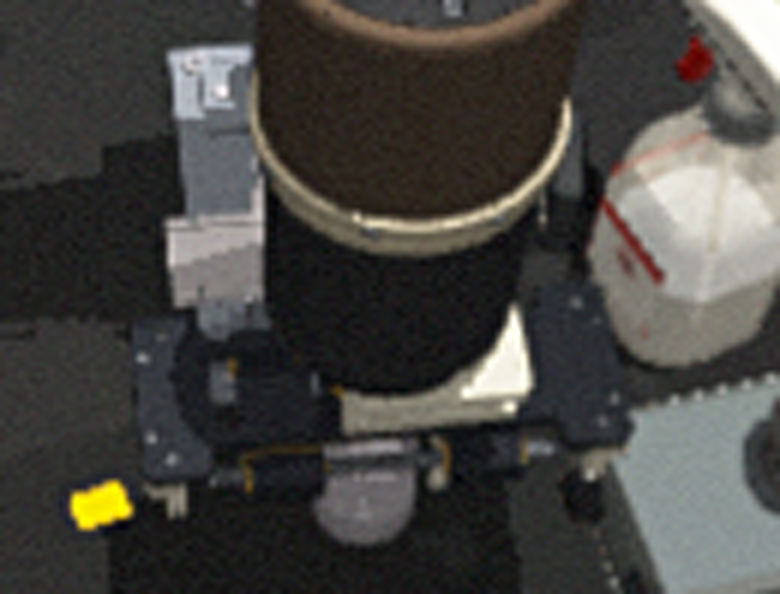

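Run:
```python
from h import *
t=load('top0');s=load('side0')
print('knob',tri(t,(346,138),s,(376,277)))
for p in [(330,168),(362,168)]: print(onz(t,*p,.06),onz(t,*p,.1))
print('box corner nearleft',tri(t,(331,169),s,(342,289)))
for p in [(285,165),(292,160),(278,160)]:print('timer',onz(t,*p,.066))
```

```text
knob (array([ 0.8113, -0.2205,  0.1386]), np.float64(0.0020772831695566375))
[ 0.7306 -0.1742  0.06  ] [ 0.72   -0.1682  0.1   ]
[ 0.729  -0.2865  0.06  ] [ 0.7185 -0.2774  0.1   ]
box corner nearleft (array([ 0.745 , -0.1866,  0.0002]), np.float64(0.0043696284784424015))
timer [ 0.7422 -0.0173  0.066 ]
timer [ 0.7597 -0.0421  0.066 ]
timer [0.7605 0.0066 0.066 ]
```

Emit:
{"api": "servo_tool", "payload": {"increments": [[-1, 6, 0, 0, 255], [-1, 14, 0, 0, 255], [-1, 24, 0, 0, 255], [-1, 34, 0, 0, 255], [-1, 43, 0, 0, 255], [-1, 48, 0, 0, 255], [-1, 49, 0, 0, 255], [-1, 49, 0, 0, 255], [-1, 49, 0, 0, 255]]}}

```text
clock: 5.93
ee_pos: [0.616, -0.1561, 0.1096]
ee_rot: [[0.0, -0.045, -0.999], [-0.0, -0.999, 0.045], [-1.0, 0.0, -0.0]]
ft_force: [0.4, -0.5, -4.2]
grip_width: 0.0422
```

Emit:
{"api": "servo_tool", "payload": {"increments": [[0, 0, -5, 0, 255], [0, 0, -10, 0, 255], [0, 0, -15, 0, 255], [0, 0, -20, 0, 255], [0, 0, -23, 0, 255], [0, 0, -23, 0, 255], [0, 0, -23, 0, 255]]}}

```text
clock: 6.52
ee_pos: [0.6158, -0.1563, 0.0862]
ee_rot: [[-0.001, -0.045, -0.999], [-0.0, -0.999, 0.045], [-1.0, 0.0, 0.001]]
ft_force: [0.9, -0.4, -4.0]
grip_width: 0.0419
```

Run:
```python
from h import *
s=sense();print(s['clock'],s['ee_pos'],s['grip_width'],s['ft_force'],s['wrist_torque'])
for n in ['wrist','side']: f=snap(n,n+'7')
a=cv2.imread('pics/side7.png')[200:310,240:370];cv2.imwrite('pics/side7z.png',cv2.resize(a,None,fx=6,fy=5.4,interpolation=cv2.INTER_CUBIC))
```

```text
6.5167 [ 0.6158 -0.1563  0.0862] 0.04188324081994978 [ 0.9179 -0.3935 -4.0108] [0.0428 0.0548 0.0323]
```

View pics/wrist7.png

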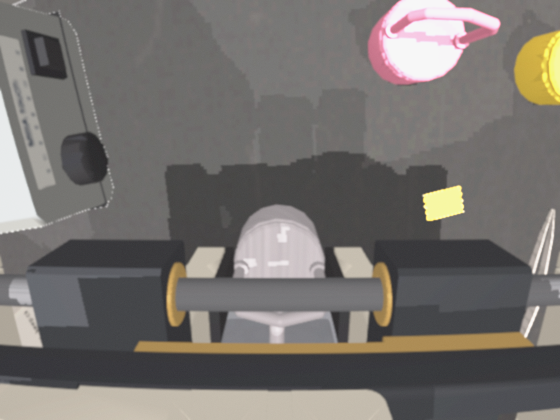

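View pics/side7z.png

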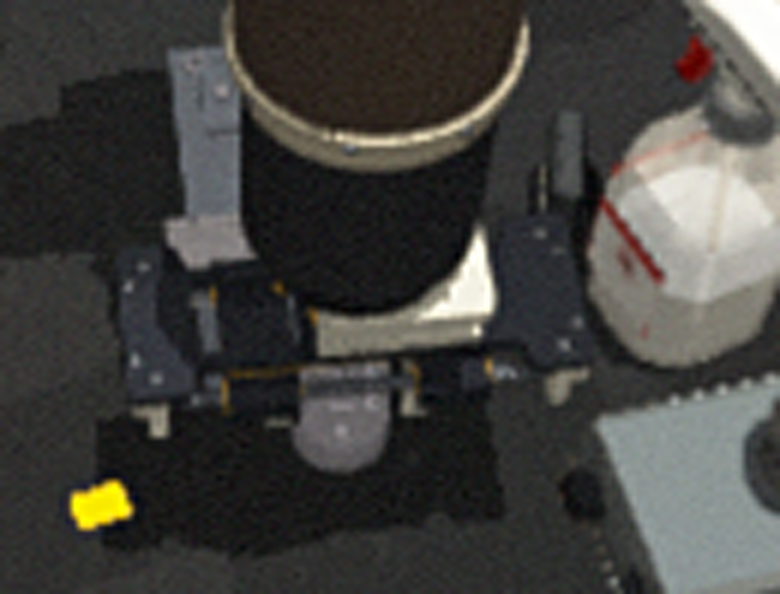

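Emit:
{"api": "servo_tool", "payload": {"increments": [[0, 0, -1, 0, 255], [0, 0, -2, 0, 255], [0, 0, -3, 0, 255], [0, 0, -4, 0, 255], [0, 0, -4, 0, 255]]}}

```text
clock: 7.03
ee_pos: [0.6167, -0.1561, 0.0833]
ee_rot: [[0.002, -0.045, -0.999], [-0.0, -0.999, 0.045], [-1.0, -0.0, -0.002]]
ft_force: [0.2, 2.3, -0.7]
grip_width: 0.0423
```

Emit:
{"api": "servo_tool", "payload": {"increments": [[0, 1, 0, 0, 255], [0, 2, 0, 0, 255], [0, 3, -0.5, 0, 255], [0, 3, -1, 0, 255], [0, 3, -1, 0, 255]]}}

```text
clock: 7.45
ee_pos: [0.6164, -0.1531, 0.0821]
ee_rot: [[0.001, -0.045, -0.999], [-0.0, -0.999, 0.045], [-1.0, 0.0, -0.001]]
ft_force: [0.9, 1.1, 2.9]
grip_width: 0.0419
```

Emit:
{"api": "servo_tool", "payload": {"increments": [[0, 0, 0, 0, 200], [0, 0, 0, 0, 150], [0, 0, 0, 0, 80], [0, 0, 0, 0, 70], [0, 0, 0, 0, 70], [0, 0, 0, 0, 70]]}}

```text
clock: 7.95
ee_pos: [0.6154, -0.1533, 0.0812]
ee_rot: [[-0.001, -0.045, -0.999], [0.0, -0.999, 0.045], [-1.0, 0.0, 0.001]]
ft_force: [0.4, -0.6, 0.2]
grip_width: 0.061
```

Run:
```python
from h import *
s=sense();print(s['clock'],s['ee_pos'],s['grip_width'],s['ft_force'],s['wrist_torque'])
for n in ['wrist']: f=snap(n,n+'8')
```

```text
7.95 [ 0.6154 -0.1533  0.0812] 0.06103499484900871 [ 0.4097 -0.6498  0.2125] [0.0231 0.1529 0.0062]
```

View pics/wrist8.png

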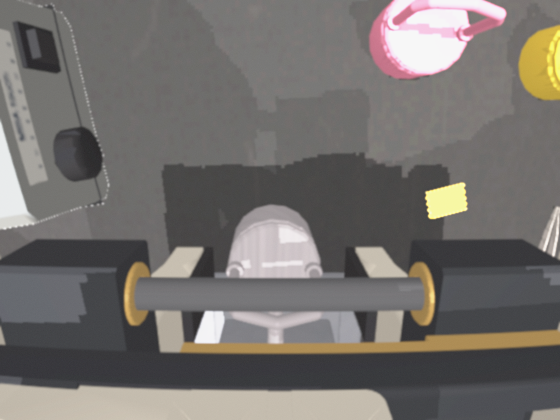

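Emit:
{"api": "servo_tool", "payload": {"increments": [[0, 0, 5, 0, 70], [0, 0, 18, 0, 70], [0, 0, 40, 0, 70], [0, 0, 70, 0, 70], [-5, 10, 100, 0.1, 70], [-12, 30, 130, 0.22, 70], [-20, 60, 145, 0.34, 70], [-30, 95, 145, 0.46, 70], [-40, 130, 145, 0.58, 70], [-50, 165, 145, 0.7, 70], [-60, 200, 145, 0.82, 70], [-70, 235, 145, 0.94, 70]]}}

```text
clock: 9.0
ee_pos: [0.5451, 0.0832, 0.2272]
ee_rot: [[0.001, 0.784, -0.621], [0.0, -0.621, -0.784], [-1.0, 0.0, -0.001]]
ft_force: [1.6, 1.1, -0.1]
grip_width: 0.0638
```

Emit:
{"api": "servo_tool", "payload": {"increments": [[-10, 35, 0, 0.11, 70], [-20, 70, 0, 0.22, 70], [-30, 105, 0, 0.33, 70], [-40, 140, -10, 0.44, 70], [-50, 168, -20, 0.55, 70], [-55, 175, -25, 0.55, 70], [-55, 175, -25, 0.55, 70], [-55, 175, -25, 0.55, 70]]}}

```text
clock: 9.67
ee_pos: [0.4906, 0.2569, 0.2016]
ee_rot: [[-0.0, 0.992, -0.125], [-0.001, -0.125, -0.992], [-1.0, -0.0, 0.001]]
ft_force: [0.4, -0.8, 0.5]
grip_width: 0.0634
```

Run:
```python
from h import *
s=sense();print(s['clock'],s['ee_pos'],s['ee_rot'],s['grip_width'],s['ft_force'],s['wrist_torque'])
for n in ['wrist','top','side']: f=snap(n,n+'9')
a=cv2.imread('pics/top9.png')[150:280,190:400];cv2.imwrite('pics/top9z.png',cv2.resize(a,None,fx=3.8,fy=3.8,interpolation=cv2.INTER_CUBIC))
a=cv2.imread('pics/side9.png')[150:330,200:380];cv2.imwrite('pics/side9z.png',cv2.resize(a,None,fx=3.3,fy=3.3,interpolation=cv2.INTER_CUBIC))
```

```text
9.6667 [0.4906 0.2569 0.2016] [[-0.0003  0.9921 -0.1251]
 [-0.0006 -0.1251 -0.9921]
 [-1.     -0.0002  0.0007]] 0.06342386739238037 [ 0.4452 -0.8343  0.512 ] [-0.1205  0.1257 -0.0185]
```

View pics/wrist9.png

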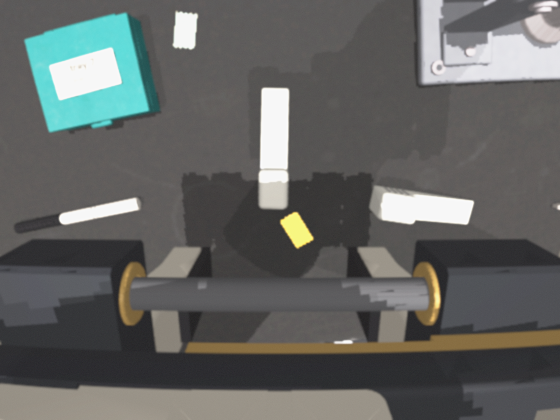

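View pics/top9z.png

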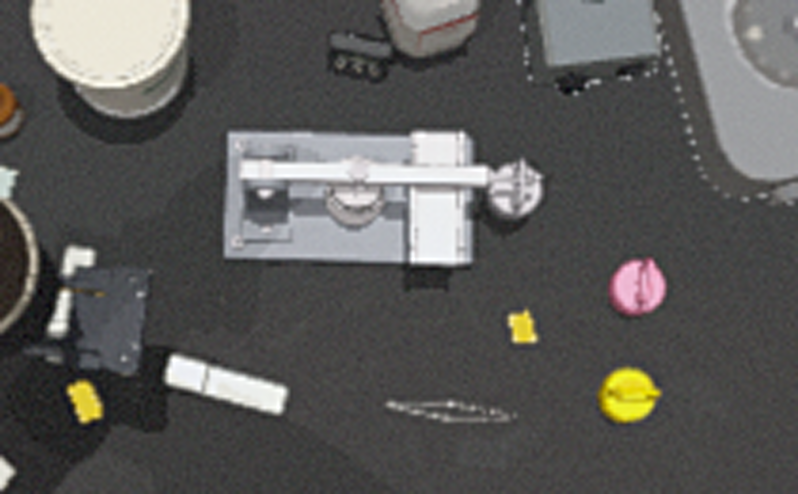

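View pics/side9z.png

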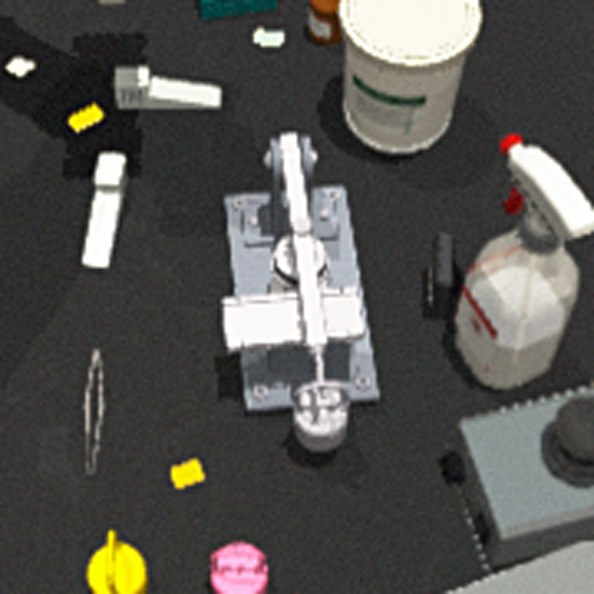

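Run:
```python
from h import *
a=cv2.imread('pics/wrist9.png')[80:215,240:310];cv2.imwrite('pics/w9z.png',cv2.resize(a,None,fx=4.4,fy=4.4,interpolation=cv2.INTER_CUBIC))
```

```text
(no output)
```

View pics/w9z.png

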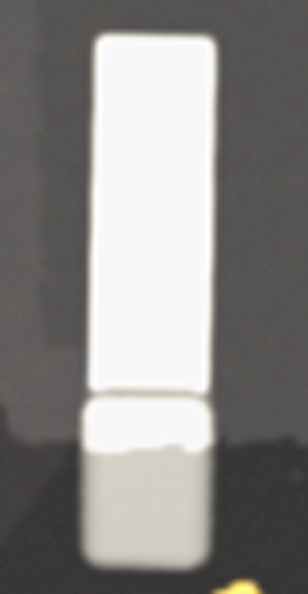

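Run:
```python
from h import *
f=load('wrist9')
W=lambda x,y:(240+(x+.5)/4.4-.5,80+(y+.5)/4.4-.5)
c=[onz(f,*W(*p),.04) for p in [(82,398),(212,398),(210,568),(84,568)]]
print(np.array(c),np.mean(c,0),np.linalg.norm(c[0]-c[1]),np.linalg.norm(c[1]-c[2]))
n=(onz(f,*W(95,34),.002)+onz(f,*W(217,36),.002))/2
b=(c[2]+c[3])/2;m=(c[0]+c[1])/2
print(n,np.arctan2(*(n-b)[1::-1]),np.arctan2(*(m-b)[1::-1]),np.linalg.norm((n-b)[:2]))
```

```text
[[0.5126 0.2714 0.04  ]
 [0.5094 0.2456 0.04  ]
 [0.4744 0.2501 0.04  ]
 [0.4776 0.2759 0.04  ]] [0.4935 0.2607 0.04  ] 0.026077045986473014 0.03531228690460095
[0.5826 0.248  0.002 ] -0.13960072087114764 -0.127448214996158 0.10768921426627055
```

Run:
```python
from h import *
f=load('top0')
for p in [(165,280),(165,305),(172,280)]: print(onz(f,190+p[0]/3.8,170+p[1]/3.8,.04))
f=load('wrist9')
for p in [(372,190),(380,215),(372,210)]: print(onz(f,*p,.0),onz(f,*p,.04))
```

```text
[0.4749 0.1646 0.04  ]
[0.4524 0.1647 0.04  ]
[0.4748 0.1583 0.04  ]
[0.4725 0.163  0.    ] [0.4823 0.1724 0.04  ]
[0.4451 0.1562 0.    ] [0.4579 0.1664 0.04  ]
[0.4515 0.1642 0.    ] [0.4636 0.1735 0.04  ]
```

Emit:
{"api": "servo_tool", "payload": {"increments": [[2.5, 3.6, -20, -0.01, 120], [2.5, 3.6, -55, -0.01, 120], [2.5, 3.6, -90, -0.01, 120], [2.5, 3.6, -120, -0.01, 120], [2.5, 3.6, -130, -0.01, 120], [2.5, 3.6, -130, -0.01, 120], [2.5, 3.6, -130, -0.01, 120]]}}

```text
clock: 10.4
ee_pos: [0.4944, 0.2602, 0.0725]
ee_rot: [[0.001, 0.991, -0.136], [-0.0, -0.136, -0.991], [-1.0, 0.001, 0.0]]
ft_force: [0.1, -0.1, 0.5]
grip_width: 0.0464
```

Emit:
{"api": "servo_tool", "payload": {"increments": [[-1, 0, -20, 0, 120], [-1, 0, -40, 0, 120], [-1, 0, -55, 0, 120], [-1, 0, -61, 0, 120], [-1, 0, -61, 0, 120], [-1, 0, -61, 0, 120], [-1, 0, -61, 0, 255], [-1, 0, -61, 0, 255], [-1, 0, -61, 0, 255], [-1, 0, -61, 0, 255], [-1, 0, -61, 0, 255]], "force": 45}}

```text
clock: 11.32
ee_pos: [0.4927, 0.2607, 0.0113]
ee_rot: [[0.001, 0.991, -0.135], [0.001, -0.135, -0.991], [-1.0, 0.001, -0.001]]
ft_force: [-1.0, -0.0, 5.6]
grip_width: 0.0259
```

Run:
```python
from h import *
s=sense();print(s['clock'],s['ee_pos'],s['ee_rot'],s['grip_width'],s['ft_force'],s['wrist_torque'])
f=snap('wrist','w10')
```

```text
11.3167 [0.4927 0.2607 0.0113] [[ 0.0008  0.9908 -0.1351]
 [ 0.0006 -0.1351 -0.9908]
 [-1.      0.0007 -0.0008]] 0.02591655567767078 [-0.9674 -0.0214  5.6334] [-0.1596  0.6976 -0.1034]
```

View pics/w10.png

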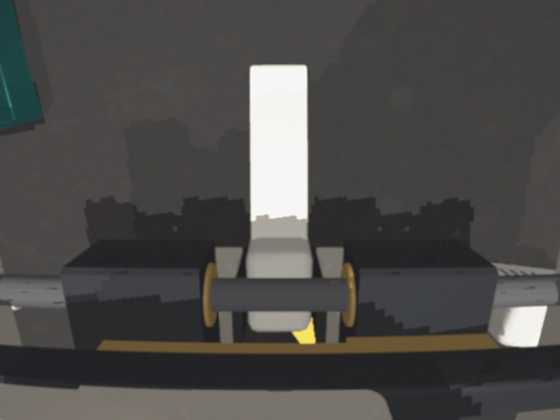

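Emit:
{"api": "servo_tool", "payload": {"increments": [[0, 0, 8, 0, 255], [0, 0, 30, 0, 255], [0, -5, 65, 0, 255], [0, -20, 105, 0, 255], [0, -50, 145, 0.02, 255], [0, -85, 175, 0.05, 255], [0, -122, 185, 0.09, 255], [0, -160, 185, 0.09, 255], [0, -198, 185, 0.09, 255], [0, -236, 185, 0.09, 255], [0, -274, 185, 0.09, 255], [10, -310, 185, 0.09, 255]]}}

```text
clock: 12.37
ee_pos: [0.5005, -0.0517, 0.1964]
ee_rot: [[0.0, 0.999, -0.046], [0.001, -0.046, -0.999], [-1.0, 0.0, -0.001]]
ft_force: [0.7, 1.0, -0.5]
grip_width: 0.0258
```

Emit:
{"api": "servo_tool", "payload": {"increments": [[6, -18, 0, 0, 255], [11, -26, -5, 0, 255], [11, -27, -10, 0, 255], [11, -27, -15, 0, 255], [11, -27, -15, 0, 255], [11, -27, -15, 0, 255]]}}

```text
clock: 12.87
ee_pos: [0.5129, -0.0757, 0.1801]
ee_rot: [[-0.001, 0.999, -0.045], [-0.0, -0.045, -0.999], [-1.0, -0.001, 0.0]]
ft_force: [-0.1, 0.0, -0.3]
grip_width: 0.0252
```

Run:
```python
from h import *
s=sense();print(s['clock'],s['ee_pos'],s['ee_rot'],s['grip_width'],s['ft_force'],s['wrist_torque'])
for n in ['wrist','side']: f=snap(n,n+'11')
a=cv2.imread('pics/side11.png')[180:310,200:370];cv2.imwrite('pics/side11z.png',cv2.resize(a,None,fx=4.6,fy=4.6,interpolation=cv2.INTER_CUBIC))
```

```text
12.8667 [ 0.5129 -0.0757  0.1801] [[-0.0013  0.999  -0.0446]
 [-0.0002 -0.0446 -0.999 ]
 [-1.     -0.0013  0.0002]] 0.025159928010144703 [-0.1031  0.0347 -0.3135] [-0.019   0.1672 -0.0338]
```

View pics/wrist11.png

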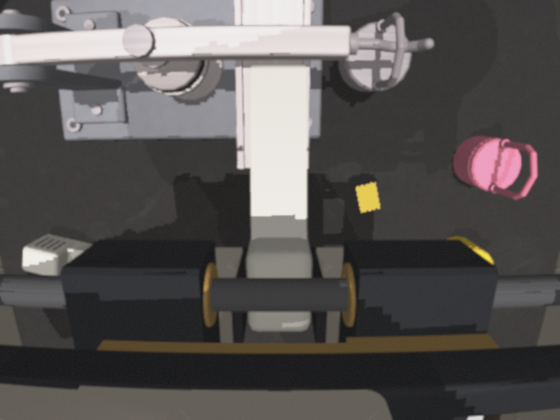

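View pics/side11z.png

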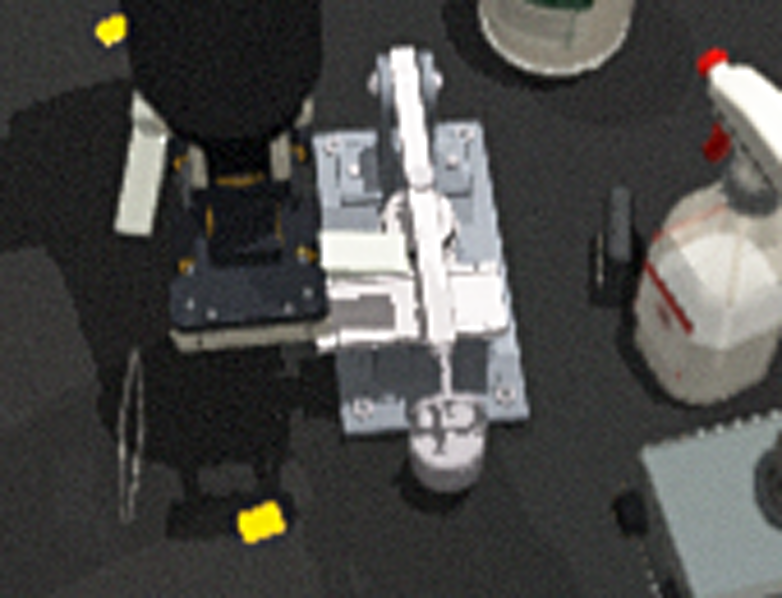

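Run:
```python
from h import *
a=cv2.imread('pics/wrist11.png')[0:230,190:450];cv2.imwrite('pics/w11z.png',cv2.resize(a,None,fx=3,fy=2.6,interpolation=cv2.INTER_CUBIC))
```

```text
(no output)
```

View pics/w11z.png

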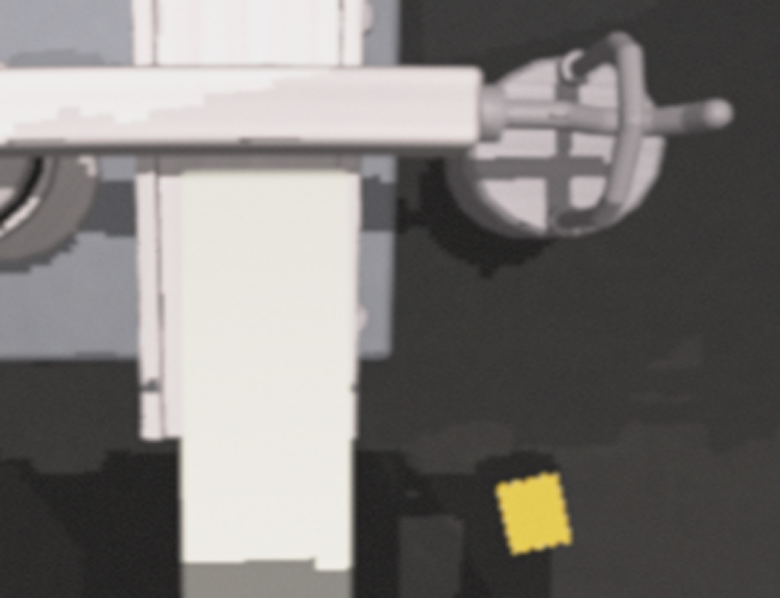

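Run:
```python
from h import *
f=load('wrist11')
W=lambda x,y:(190+(x+.5)/3-.5,(y+.5)/2.6-.5)
C=lambda p,z:onz(f,*W(*p),z)
for n,p,z in [('Lout_front',(140,438),.107),('Lout_back',(133,20),.107),('Lin_back',(155,20),.107),('Rin_back',(340,20),.107),('Rout_back',(361,20),.107),('Rout_front',(357,425),.107),('Lin_front',(159,438),.107),('arm_end_top',(480,68),.133),('arm_top_edge',(0,68),.133),('arm_bot',(480,142),.133),('arm_bot0',(0,148),.133),('hook tip',(720,113),.133),
 ('nose L',(180,170),.169+.004-.001),('nose R',(360,175),.172),('bail apex',(632,115),.1235)]:
    print(n,C(p,z))
```

```text
Lout_front [ 0.5492 -0.0511  0.107 ]
Lout_back [ 0.6443 -0.056   0.107 ]
Lin_back [ 0.6441 -0.0603  0.107 ]
Rin_back [ 0.6425 -0.0963  0.107 ]
Rout_back [ 0.6423 -0.1004  0.107 ]
Rout_front [ 0.5504 -0.0972  0.107 ]
Lin_front [ 0.549  -0.0551  0.107 ]
arm_end_top [ 0.6259 -0.1186  0.133 ]
arm_top_edge [ 0.6297 -0.0348  0.133 ]
arm_bot [ 0.6115 -0.1185  0.133 ]
arm_bot0 [ 0.6141 -0.0335  0.133 ]
hook tip [ 0.6165 -0.1618  0.133 ]
nose L [ 0.6034 -0.068   0.172 ]
nose R [ 0.6015 -0.0938  0.172 ]
bail apex [ 0.6178 -0.1488  0.1235]
```

Emit:
{"api": "servo_tool", "payload": {"increments": [[0, 2, -10, 0, 255], [0, 3.8, -25, 0, 255], [0, 3.8, -40, 0, 255], [0, 3.8, -52, 0, 255], [0, 3.8, -58, 0, 255], [0, 3.8, -60, 0, 255], [0, 3.8, -60, 0, 255]]}}

```text
clock: 13.55
ee_pos: [0.5133, -0.0726, 0.1202]
ee_rot: [[-0.001, 0.999, -0.045], [-0.0, -0.045, -0.999], [-1.0, -0.001, 0.0]]
ft_force: [0.5, 1.1, -1.5]
grip_width: 0.0258
```

Run:
```python
from h import *
s=sense();print(s['clock'],s['ee_pos'],s['grip_width'],s['ft_force'],s['wrist_torque'])
for n in ['wrist','side']: f=snap(n,n+'12')
a=cv2.imread('pics/side12.png')[180:310,200:370];cv2.imwrite('pics/side12z.png',cv2.resize(a,None,fx=4.6,fy=4.6,interpolation=cv2.INTER_CUBIC))
a=cv2.imread('pics/wrist12.png')[0:230,190:450];cv2.imwrite('pics/w12z.png',cv2.resize(a,None,fx=3,fy=2.6,interpolation=cv2.INTER_CUBIC))
```

```text
13.55 [ 0.5133 -0.0726  0.1202] 0.025832441448338683 [ 0.4659  1.1229 -1.4984] [-0.0364  0.2031  0.0324]
```

View pics/w12z.png

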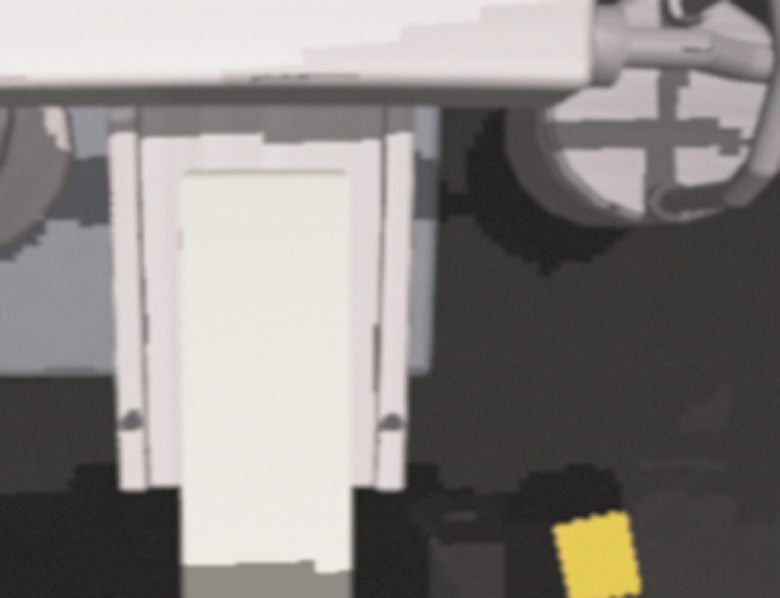

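View pics/side12z.png

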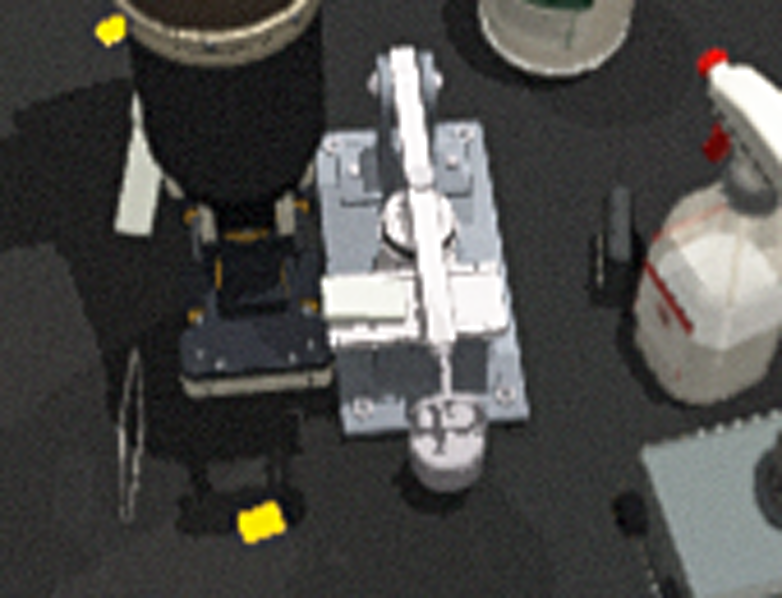

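Emit:
{"api": "servo_tool", "payload": {"increments": [[0, 0.5, -2, 0, 255], [0, 0.5, -4, 0, 255], [0, 0.5, -5, 0, 255], [0, 0.5, -6, 0, 255], [0, 0.5, -6, 0, 255]]}}

```text
clock: 14.07
ee_pos: [0.5133, -0.0723, 0.1144]
ee_rot: [[-0.0, 0.999, -0.046], [0.0, -0.046, -0.999], [-1.0, -0.0, -0.0]]
ft_force: [-0.3, 0.3, 0.3]
grip_width: 0.0259
```

Emit:
{"api": "servo_tool", "payload": {"increments": [[0, 0, -0.5, 0, 255], [0, 0, -1, 0, 255], [0, 0, -1, 0, 255], [0, 0, -1, 0, 255]]}}

```text
clock: 14.4
ee_pos: [0.5135, -0.0724, 0.1142]
ee_rot: [[0.0, 0.999, -0.046], [-0.0, -0.046, -0.999], [-1.0, 0.0, 0.0]]
ft_force: [-3.3, -0.2, 5.3]
grip_width: 0.0257
```

Emit:
{"api": "servo_tool", "payload": {"increments": [[4, -0.2, 0, 0, 255], [9, -0.4, 0, 0, 255], [14, -0.6, 0, 0, 255], [19, -0.8, 0, 0, 255], [24, -1.1, 0, 0, 255], [27, -1.2, 0, 0, 255], [28, -1.2, 0, 0, 255], [28, -1.2, 0, 0, 255]]}}

```text
clock: 15.07
ee_pos: [0.5421, -0.0738, 0.1143]
ee_rot: [[0.001, 0.999, -0.046], [-0.0, -0.046, -0.999], [-1.0, 0.001, 0.0]]
ft_force: [-2.5, -0.2, 6.4]
grip_width: 0.026
```

Run:
```python
from h import *
s=sense();print(s['clock'],s['ee_pos'],s['grip_width'],s['ft_force'],s['wrist_torque'])
for n in ['wrist']: f=snap(n,n+'13')
a=cv2.imread('pics/wrist13.png')[0:230,150:430];cv2.imwrite('pics/w13z.png',cv2.resize(a,None,fx=2.8,fy=2.6,interpolation=cv2.INTER_CUBIC))
```

```text
15.0667 [ 0.5421 -0.0738  0.1143] 0.02595618538031438 [-2.5122 -0.1724  6.437 ] [-0.3062  0.8985 -0.0209]
```

View pics/w13z.png

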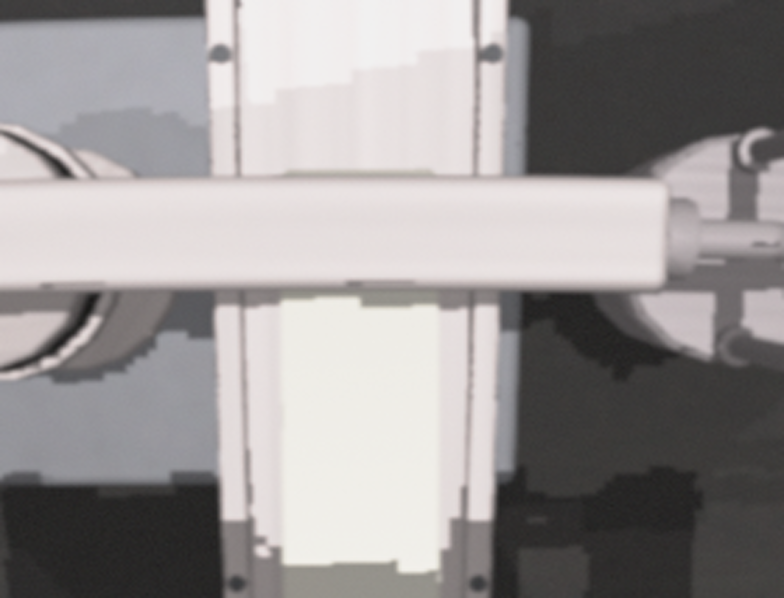

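Emit:
{"api": "servo_tool", "payload": {"increments": [[1, 0, 0, 0, 255], [2, -0.1, 0, 0, 255], [3, -0.1, 0, 0, 255], [4, -0.2, 0, 0, 255], [4, -0.2, 0, 0, 255]]}}

```text
clock: 15.53
ee_pos: [0.5449, -0.074, 0.1143]
ee_rot: [[-0.001, 0.999, -0.046], [-0.0, -0.046, -0.999], [-1.0, -0.001, 0.0]]
ft_force: [-6.7, 0.2, 10.7]
grip_width: 0.0257
```

Emit:
{"api": "servo_tool", "payload": {"increments": [[1, 0, 0, 0, 255], [2, -0.1, 0, 0, 255], [3, -0.1, 0, 0, 255], [4, -0.2, 0, 0, 255], [4, -0.2, 0, 0, 255]]}}

```text
clock: 15.95
ee_pos: [0.5457, -0.0743, 0.1143]
ee_rot: [[-0.007, 0.999, -0.046], [-0.001, -0.046, -0.999], [-1.0, -0.006, 0.001]]
ft_force: [-19.9, 4.2, 21.3]
grip_width: 0.0258
```

Emit:
{"api": "servo_tool", "payload": {"increments": [[0, 0, 0.4, 0, 255], [0, 0, 0.8, 0, 255], [0, 0, 1, 0, 255], [0, 0, 1, 0, 255]]}}

```text
clock: 16.28
ee_pos: [0.5457, -0.0743, 0.1143]
ee_rot: [[-0.007, 0.999, -0.046], [-0.0, -0.046, -0.999], [-1.0, -0.007, 0.001]]
ft_force: [-15.2, 2.6, 11.4]
grip_width: 0.0256
```

Run:
```python
from h import *
s=sense();print(s['clock'],s['ee_pos'],s['grip_width'],s['ft_force'],s['wrist_torque'])
for n in ['wrist','side']: f=snap(n,n+'14')
a=cv2.imread('pics/wrist14.png')[0:350,150:430];cv2.imwrite('pics/w14z.png',cv2.resize(a,None,fx=2,fy=1.7,interpolation=cv2.INTER_CUBIC))
```

```text
16.2833 [ 0.5457 -0.0743  0.1143] 0.02557068610918447 [-15.201    2.6197  11.3702] [0.9521 5.1049 0.1875]
```

View pics/w14z.png

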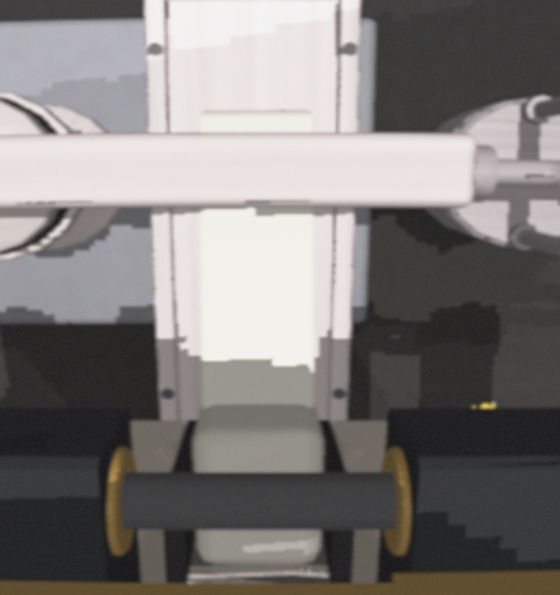

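Emit:
{"api": "servo_tool", "payload": {"increments": [[0, 0, 0.5, 0, 255], [0.5, 0, 0.8, 0, 255], [1, 0, 0.8, 0, 255], [1.5, 0, 0.8, 0, 255], [2, 0, 0.8, 0, 255], [2, 0, 0.8, 0, 255]]}}

```text
clock: 16.88
ee_pos: [0.547, -0.0746, 0.1144]
ee_rot: [[-0.008, 0.999, -0.047], [-0.001, -0.047, -0.999], [-1.0, -0.008, 0.001]]
ft_force: [-15.1, 1.3, 9.5]
grip_width: 0.0258
```

Emit:
{"api": "servo_tool", "payload": {"increments": [[1, 0, 0.2, 0, 255], [2, -0.1, 0.3, 0, 255], [3, -0.1, 0.3, 0, 255], [4, -0.2, 0.3, 0, 255], [5, -0.2, 0.3, 0, 255], [6, -0.2, 0.3, 0, 255], [6, -0.2, 0.3, 0, 255]]}}

```text
clock: 17.47
ee_pos: [0.553, -0.0749, 0.1145]
ee_rot: [[-0.009, 0.999, -0.047], [-0.001, -0.047, -0.999], [-1.0, -0.009, 0.001]]
ft_force: [-14.2, -0.9, 6.3]
grip_width: 0.0258
```

Run:
```python
from h import *
s=sense();print(s['clock'],s['ee_pos'],s['grip_width'],s['ft_force'],s['wrist_torque'])
for n in ['wrist','side','top']: f=snap(n,n+'15')
a=cv2.imread('pics/wrist15.png')[0:350,150:430];cv2.imwrite('pics/w15z.png',cv2.resize(a,None,fx=2,fy=1.7,interpolation=cv2.INTER_CUBIC))
a=cv2.imread('pics/side15.png')[180:310,200:370];cv2.imwrite('pics/side15z.png',cv2.resize(a,None,fx=4.6,fy=4.6,interpolation=cv2.INTER_CUBIC))
```

```text
17.4667 [ 0.553  -0.0749  0.1145] 0.025842581788315434 [-14.2229  -0.9186   6.3474] [-0.0694  4.7634  0.0037]
```

View pics/w15z.png

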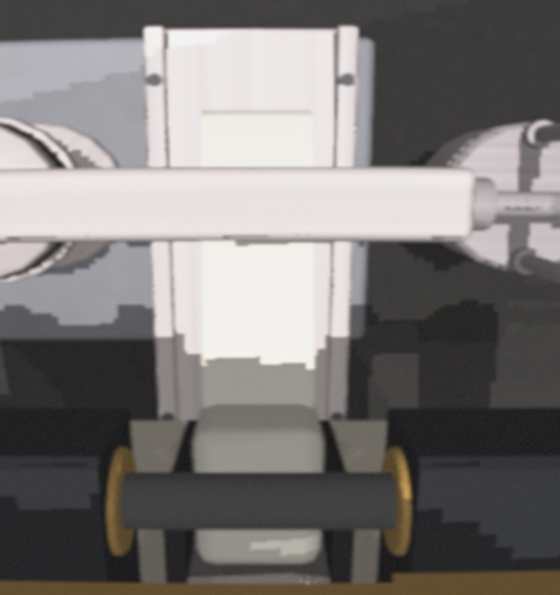

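View pics/side15z.png

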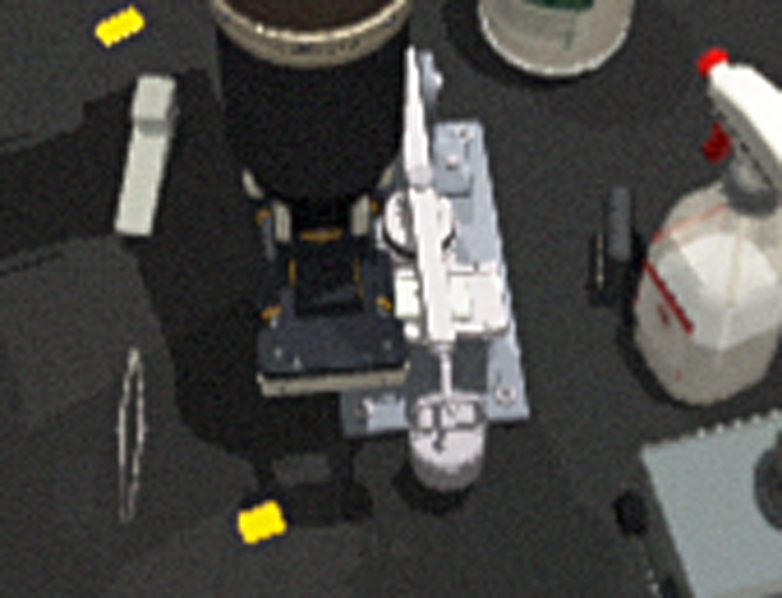

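Run:
```python
from h import *
f=load('wrist15')
W=lambda x,y:(150+(x+.5)/2-.5,(y+.5)/1.7-.5)
for p,z in [((250,28),.103),((153,27),.107),((348,27),.107),((256,111),.107),((168,416),.107),((337,416),.107)]: print(p,onz(f,*W(*p),z))
```

```text
(250, 28) [ 0.6634 -0.0791  0.103 ]
(153, 27) [ 0.6638 -0.0589  0.107 ]
(348, 27) [ 0.662  -0.0996  0.107 ]
(256, 111) [ 0.6428 -0.0795  0.107 ]
(168, 416) [ 0.5622 -0.0545  0.107 ]
(337, 416) [ 0.5603 -0.0953  0.107 ]
```

Emit:
{"api": "servo_tool", "payload": {"increments": [[1, 0, 0, 0, 255], [2, -0.1, 0, 0, 255], [3, -0.1, 0, 0, 255], [4, -0.2, 0, 0, 255], [5, -0.2, 0, 0, 255], [6, -0.3, 0, 0, 255], [7, -0.3, 0, 0, 255], [8, -0.4, 0, 0, 255], [9, -0.4, 0, 0, 255], [10, -0.5, 0, 0, 255], [10, -0.5, 0, 0, 255], [10, -0.5, 0, 0, 255]]}}

```text
clock: 18.62
ee_pos: [0.5632, -0.0754, 0.1145]
ee_rot: [[-0.008, 0.999, -0.047], [-0.001, -0.047, -0.999], [-1.0, -0.008, 0.001]]
ft_force: [-13.4, 0.0, 6.4]
grip_width: 0.026
```

Emit:
{"api": "servo_tool", "payload": {"increments": [[1, 0, 0, 0, 255], [2, -0.1, 0, 0, 255], [3, -0.1, 0, 0, 255], [4, -0.2, 0, 0, 255], [5, -0.2, 0, 0, 255], [5.3, -0.2, 0, 0, 255], [5.3, -0.2, 0, 0, 255], [5.3, -0.2, 0, 0, 255], [5.3, -0.2, 0, 0, 255]]}}

```text
clock: 19.37
ee_pos: [0.5685, -0.0755, 0.1145]
ee_rot: [[-0.008, 0.999, -0.047], [-0.001, -0.047, -0.999], [-1.0, -0.008, 0.001]]
ft_force: [-13.2, -0.1, 5.5]
grip_width: 0.026
```

Run:
```python
from h import *
s=sense();print(s['clock'],s['ee_pos'],s['grip_width'],s['ft_force'],s['wrist_torque'])
for n in ['wrist','side','top']: f=snap(n,n+'16')
a=cv2.imread('pics/wrist16.png')[0:350,150:430];cv2.imwrite('pics/w16z.png',cv2.resize(a,None,fx=2,fy=1.7,interpolation=cv2.INTER_CUBIC))
a=cv2.imread('pics/side16.png')[180:310,200:370];cv2.imwrite('pics/side16z.png',cv2.resize(a,None,fx=4.6,fy=4.6,interpolation=cv2.INTER_CUBIC))
```

```text
19.3667 [ 0.5685 -0.0755  0.1145] 0.026044723291752635 [-13.1505  -0.1205   5.4559] [-0.1114  4.4282  0.0443]
```

View pics/w16z.png

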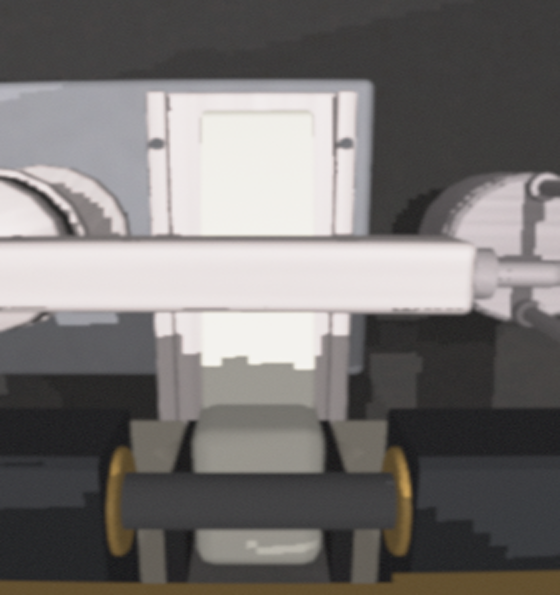

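View pics/side16z.png

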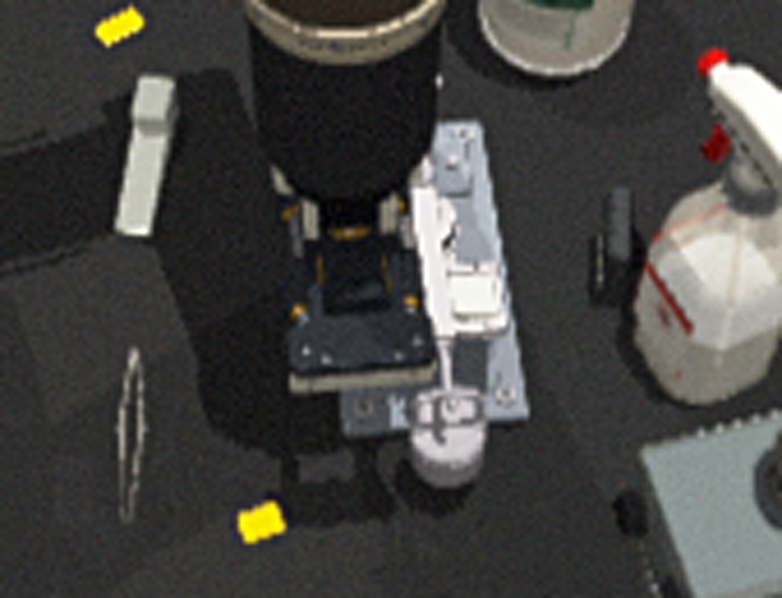

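Run:
```python
from h import *
f=load('wrist16')
W=lambda x,y:(150+(x+.5)/2-.5,(y+.5)/1.7-.5)
for p,z in [((252,94),.103),((152,93),.107),((346,93),.107),((256,111),.107)]: print(p,onz(f,*W(*p),z))
# side-camera weight shift
s0=load('side9');P0=np.array([0.6175,-0.1505,0.05])
def gl(n): return cv2.GaussianBlur(cv2.cvtColor(load(n)['frame'],cv2.COLOR_BGR2GRAY),(0,0),.8).astype(np.float32)
tpl=gl('side12')
for n in ['side9','side11','side14','side15','side16']:
    out=[]
    for nm,(x0,y0,x1,y1) in {'weight':(287,262,309,290),'static':(320,200,345,245)}.items():
        t=tpl[y0:y1,x0:x1]; im=gl(n)[y0-6:y1+6,x0-6:x1+6]
        up=6; r=cv2.matchTemplate(cv2.resize(im,None,fx=up,fy=up,interpolation=cv2.INTER_CUBIC),cv2.resize(t,None,fx=up,fy=up,interpolation=cv2.INTER_CUBIC),cv2.TM_CCOEFF_NORMED)
        _,m,_,l=cv2.minMaxLoc(r); out.append((nm,l[0]/up-6,l[1]/up-6,round(m,3)))
    print(n,out)
f=load('side12')
for d in [0,.0083]: print(proj(f,[P0+[0,0,d]]))
```

```text
(252, 94) [ 0.6629 -0.0794  0.103 ]
(152, 93) [ 0.6637 -0.0582  0.107 ]
(346, 93) [ 0.6618 -0.0994  0.107 ]
(256, 111) [ 0.6582 -0.0801  0.107 ]
side9 [('weight', 0.0, 0.0, 0.992), ('static', 0.0, 0.0, 0.997)]
side11 [('weight', 0.0, 0.0, 1.0), ('static', 0.0, 0.0, 0.998)]
side14 [('weight', 0.0, 0.0, 0.999), ('static', 0.0, 0.0, 0.997)]
side15 [('weight', 0.0, -0.33333333333333304, 0.992), ('static', 0.0, 0.0, 0.997)]
side16 [('weight', 0.0, -1.0, 0.981), ('static', 0.0, 0.0, 0.997)]
[[296.3578 276.7628]]
[[296.4568 275.5302]]
```

Emit:
{"api": "servo_tool", "payload": {"increments": [[0, 0, 0, 0, 255], [0, 0, 0, 0, 255], [0, 0, 0, 0, 255], [0, 0, 0, 0, 255], [0, 0, 0, 0, 255], [0, 0, 0, 0, 255]]}}

```text
clock: 20.02
ee_pos: [0.5685, -0.0756, 0.1144]
ee_rot: [[-0.008, 0.999, -0.047], [-0.001, -0.047, -0.999], [-1.0, -0.008, 0.001]]
ft_force: [-13.4, 0.1, 6.3]
grip_width: 0.0261
```

Run:
```python
from h import *
for n in ['side','top','wrist']: snap(n,n+'17')
def gl(n): return cv2.cvtColor(load(n)['frame'],cv2.COLOR_BGR2GRAY).astype(np.float32)
for nm,(x0,y0,x1,y1) in {'weight':(287,260,310,292),'forceps':(222,250,236,296),'timer':(325,215,345,250)}.items():
  for a,b in [('side9','side17'),('side12','side17'),('side12','side16'),('side9','side12')]:
    w=np.eye(2,3,dtype=np.float32)
    try:
        cc,w=cv2.findTransformECC(gl(a)[y0:y1,x0:x1],gl(b)[y0:y1,x0:x1],w,cv2.MOTION_TRANSLATION,(3,200,1e-6),None,3)
        print(nm,a,b,w[:,2],round(cc,3))
    except Exception as e: print(nm,a,b,'fail')
s=sense();print(s['clock'],s['ee_pos'],s['ft_force'],s['grip_width'])
a=load('top17')['frame'];b=load('top0')['frame']
cv2.imwrite('pics/cmp.png',np.vstack([b[130:290,140:420],a[130:290,140:420]]).repeat(2,0).repeat(2,1)[:600*2,:][:640:1])
```

```text
weight side9 side17 [ 0.1458 -0.9438] 0.972
weight side12 side17 [ 0.0751 -0.9869] 0.979
weight side12 side16 [ 0.0921 -0.9903] 0.979
weight side9 side12 [0.0451 0.0613] 0.993
forceps side9 side17 [ 0.016  -0.2194] 0.975
forceps side12 side17 [ 0.1328 -1.8024] 0.611
forceps side12 side16 [ 0.1489 -1.9178] 0.608
forceps side9 side12 [-0.0685  1.3006] 0.697
timer side9 side17 [-0.0211 -0.0169] 0.999
timer side12 side17 [-0.0185 -0.0141] 0.999
timer side12 side16 [-0.0259 -0.0003] 0.999
timer side9 side12 [-0.0007 -0.0011] 0.998
20.1667 [ 0.5685 -0.0756  0.1144] [-13.2774  -0.1627   5.6414] 0.02606410334942412
```

Run:
```python
import cv2
a=cv2.imread('pics/cmp.png');cv2.imwrite('pics/cmp2.png',cv2.resize(a,(525,600)))
```

```text
(no output)
```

View pics/cmp2.png

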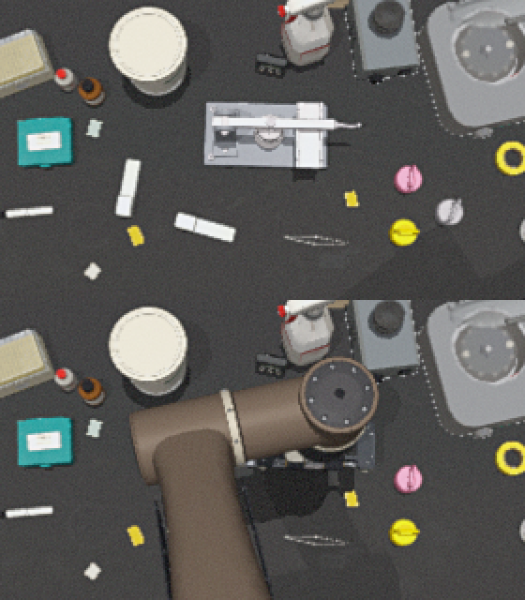

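```bash
python3 -c "
from rig import *
print(job_done()); s=sense(); print(s['clock'],s['ee_pos'],s['ft_force'])"
```

```text
the job is handed in; nothing more can be done
None
the job is handed in; nothing more can be done
```

The press is ready. The steel weight hangs by its bail on the hook, released, and the leftmost wedge is under the roller. The gripper still holds it in the channel between the rails. I handed the job in at about 20 s.

**Pad gap:**
- The wedge position by arm pose and wrist camera gives 2.9–3.0 mm.
- Counting from the first contact force gives about 3.2 mm.
- The side camera, from how far the weight rose, gives only about 2.4 mm. That view is coarse, and background and shadow in the patch probably pull the figure low.
- I saw no sign of the arm rising higher than this at any point.

**Holding:** The hold was steady over the last half second, with about 13 N of push and 6 N pressing down on the wedge. The tool is tilted about 0.008 rad under the push. I could not check that the wedge is flat beyond that small tilt and the downward force.

**Other objects:** The timer did not move (side camera) and the slide box looks unmoved (top camera). The forceps look unmoved too, though their image match was poor in some comparisons because the gripper's shadow fell on them. I did not touch the look-alikes.

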